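# Close the row of specimen boxes with one run of the fingertips

### The arm

A 7-joint arm with a two-finger parallel gripper is mounted at the origin on the work surface. World frame = base frame: x ahead of the robot, y to its left, z up, the work surface at z = 0. Lengths are in mm, angles in rad, forces in N, time in s.
With the tool pointing down it reaches from about 425 to 975 mm from the base axis. Payload 16.7 kg.
Tool frame: the origin (TCP) lies at the very end of the fingers, on their centre line; the grasp point (between the pads) lies 19 mm behind it (manip.grasp_offset is the distance from the TCP to the grasp point, in mm); z points along the fingers, y is the direction in which the jaws open and shut (so a half turn about z gives the same grasp; the last joint's range is limited). The gripper opens to 85 mm and grips with 20 to 120 N. Pads are 22 mm wide; open, the fingers measure 114 mm over their backs; the gripper's body (76 mm by 85 mm) begins 54 mm behind the grasp point. The pads swing forward as they close: fully open they stand 13 mm farther back than shut.
Start: joints at [-0.149, 0.426, 0.074, 1.606, -0.034, 1.111, -0.067], TCP at [674.962, -0.018, 198.202] pointing down, gripper open.
Joint ranges: [-2.85, 2.85], [-0.5, 2.14], [-1.23, 1.37], [0.21, 2.46], [-1.02, 4.16], [0.16, 2.05], [-2.73, 2.73]. Speed limits (rad/s): [1.89, 1.89, 2.39, 2.39, 3.01, 3.01, 3.01].

### API

Orientations are given as [roll, pitch, yaw] about the fixed x, y, z axes, in that order (R = Rz(yaw) Ry(pitch) Rx(roll)).
In Python, from cell import sensors, eyes, ticket, manip gives the robot as it stands. The module is installed in compiled form; this text tells all that it offers.
- The arm moves only by the shell command python3 -m pendant 'ROWS' [FORCE]. ROWS is JSON, a list of rows, each a list of 3 entries, a list of its own where there are three numbers: the finger opening in m, from 0 to 0.0854, then the shift along the world's x, y, z in m, then the turn, a rotation vector about the world's x, y, z in rad. A call has 1 to 5 rows; each row shifts and turns the commanded pose from where the row before left it; what a row does not reach is not made up. A row lasts 1/8 s, in which the tool goes at most 62.5 mm and 10.7 degrees, less where a joint would pass 70% of its speed; a pose out of reach is approached as far as the arm can. A call with a gripper value outside its range is refused whole. The fingers move at their own pace and stop on an object; FORCE is the grip in N (left out, the last holds). Time passes only in rows, so rows that do not move let the fingers close. It gives the time, the measured TCP pose, the force and the opening at its end, in the units of the state.
- sensors.read_state(): the state, without advancing time (a new reading comes with each control period).
- eyes.snapshot(name): name is "scene" or "side" or "wrist"; returns a dict with "pixels" (384x512x3 uint8, red, green, blue), "z_map" (384x512 float32, mm along the optical axis (not along the pixel's ray), 0 where there is no reading), "K" (3x3 intrinsics, pixels), "k1" (the pictures are not rectified: a ray, as slopes to the right and down, at radius r is drawn at 1 + k1 r^2 times it, then the intrinsics apply), "xyz" and "attitude" of the camera in the world; the wrist camera has in their place "hand_eye" (4x4, takes a point from camera to tool coordinates, whose origin is the TCP and whose axes are the flange's). Camera axes: x right, y down, z forward; pixel columns grow to the right and rows downward; lengths in mm; the calibration is good to about 2 mm. A picture is of the moment at which its call begins: read the wrist's pose just before it.
- ticket.finish_job(): hands the job in, once; it reports no verdict.
The state is a dict: "t": time; "joint_positions": joint angles; "qd": joint speeds; "effort": joint torques, N m; "tool_pos": TCP position; "ee_rot": TCP orientation; "contact_force": force on the tool from outside, world axes, zero at the start; "torque": the same for the moment, N m; "finger_gap": finger opening in mm.
Only numpy, scipy, OpenCV 4.12 (cv2) and the standard library are available. Lean on these libraries where they do the work, as an engineer would, in place of code of your own. Each camera call takes 0.05 s, during which the arm holds its last target. There are 200 camera calls.

### The job

The lids of the five hinged specimen boxes in the tray were left ajar after inspection. Run the fingertips lightly along the top of the row, beginning at the end where each lid's hinge comes before its free edge, so that the lids are wiped down fully shut one after the other from that end. Touch only: pick nothing up, do not press hard, do not shift the tray or throw a lid further open, and leave everything else where it stands.

Things in the scene. Friction and masses are not known exactly. Their poses are not given: they have to be found in the camera images.
- tray: Loose flat grey-painted metal tray, 116 (x) x 312 (y) mm, floor 3 mm, lip 10 mm high, 1 to 1.5 kg; it slides on the bench if pushed sideways. Origin: centre of its underside, on the bench; z up. Five black boxes (rim 29 mm above the bench) are fixed in it in a row along y, on the line x = +24 mm, at y = -112, -56, 0, 56, 112 mm. Loose mounts stand in the lane beside the row, at x about -30 mm.
- row_start (a point): point fixed in the tray, at the middle of the hinge edge (-y) of the first lid, 35 mm above the bench (the height of a shut lid's top face): tray (24, -135, 35) mm
- row_end (a point): point fixed in the tray, at the middle of the free edge (+y) of the fifth lid when it is shut, 35 mm above the bench: tray (24, +135, 35) mm; row_start to row_end (270 mm) is the direction from hinge to free edge of every lid
- lid1 (a joint): angle of white lid 1, counted from row_start; rad, 0 = shut (stop), grows as its free edge rises; starts 0.45 to 0.85. Lid 46 x 46 mm, 6 mm deep, top 35 mm above the bench when shut. Hinge along its edge towards row_start (tray -y), 29 mm above the bench; free edge with thumb tab towards row_end. Hinge friction 0.006 N m, no spring: stays where left
- lid2 (a joint): angle of white lid 2, counted from row_start; rad, 0 = shut (stop), grows as its free edge rises; starts 0.45 to 0.85. Lid 46 x 46 mm, 6 mm deep, top 35 mm above the bench when shut. Hinge along its edge towards row_start (tray -y), 29 mm above the bench; free edge with thumb tab towards row_end. Hinge friction 0.006 N m, no spring: stays where left
- lid3 (a joint): angle of white lid 3, counted from row_start; rad, 0 = shut (stop), grows as its free edge rises; starts 0.45 to 0.85. Lid 46 x 46 mm, 6 mm deep, top 35 mm above the bench when shut. Hinge along its edge towards row_start (tray -y), 29 mm above the bench; free edge with thumb tab towards row_end. Hinge friction 0.006 N m, no spring: stays where left
- lid4 (a joint): angle of white lid 4, counted from row_start; rad, 0 = shut (stop), grows as its free edge rises; starts 0.45 to 0.85. Lid 46 x 46 mm, 6 mm deep, top 35 mm above the bench when shut. Hinge along its edge towards row_start (tray -y), 29 mm above the bench; free edge with thumb tab towards row_end. Hinge friction 0.006 N m, no spring: stays where left
- lid5 (a joint): angle of white lid 5, counted from row_start; rad, 0 = shut (stop), grows as its free edge rises; starts 0.45 to 0.85. Lid 46 x 46 mm, 6 mm deep, top 35 mm above the bench when shut. Hinge along its edge towards row_start (tray -y), 29 mm above the bench; free edge with thumb tab towards row_end. Hinge friction 0.006 N m, no spring: stays where left
- mount_a: loose resin specimen mount, black disc 30 mm across, 19 mm high, standing in the tray's lane near the row_start end; origin: centre of its underside. Bystander
- mount_b: the same, near the row_end end of the lane. Bystander
- spare_box: loose black specimen box with white lid, 46 x 46 x 32 mm, already shut, on the bench to the robot's right, not in the tray; origin: centre of its underside. Bystander
- tweezers: steel tweezers lying flat on the bench beside the tray, on the robot's side of it, 120 mm long, 6 mm high; origin: about mid-length, underside. Bystander
- dropper: amber dropper bottle, 38 mm across, 85 mm high, upright, to the left of the tray; origin: centre of its underside. Bystander
- blower: black rubber dust blower, bulb 52 mm across, nozzle up, 92 mm high, to the right of the tray; origin: centre of its underside. Bystander

How it is judged:
By the outcome, as a careful person would: the job done as asked, in the order asked, and still so for the second after the job is handed in, with the robot touching nothing.
It also fails if it takes over 38 s, if anything falls off the work surface, if the arm or the gripper's body presses on something with over 40 N, if the wrist force passes 120 N, or if a joint passes its speed limit or range.

## Working session

There is one attempt and no reset: what is moved stays moved. The work goes in short steps, Python scripts to look and compute and a shell command to move; the robot and the scene stay as the last step left them, time stands still between calls to the robot, and variables do not carry over. Pictures are saved under pics/ and viewed, about 8 in all and at most 12, crops included, and the job is handed in when it is done.

```bash
mkdir -p pics; cat > h.py <<'E'
import numpy as np,cv2
from cell import sensors,eyes,ticket,manip
from scipy.spatial.transform import Rotation as R
def att(a):
    a=np.array(a,float)
    return a if a.shape==(3,3) else (R.from_euler('xyz',a).as_matrix() if a.size==3 else R.from_quat(a).as_matrix())
def cam(s,st=None):
    if 'hand_eye' in s:
        T=np.array(s['hand_eye']);Rt=att(st['ee_rot']);return Rt@T[:3,:3],Rt@T[:3,3]+np.array(st['tool_pos'])
    return att(s['attitude']),np.array(s['xyz'],float)
def rays(s,uv):
    K=np.array(s['K']);uv=np.atleast_2d(uv).astype(float)
    d=(uv-[K[0,2],K[1,2]])/[K[0,0],K[1,1]];x=d.copy()
    for _ in range(15): x=d/(1+s['k1']*(x**2).sum(1,keepdims=True))
    return np.c_[x,np.ones(len(x))]
def toplane(s,uv,z,st=None):
    A,c=cam(s,st);d=rays(s,uv)@A.T
    return c+d*((z-c[2])/d[:,2])[:,None]
def cloud(s,st=None):
    h,w=s['z_map'].shape;v,u=np.mgrid[:h,:w]
    A,c=cam(s,st);r=rays(s,np.c_[u.ravel(),v.ravel()])*s['z_map'].reshape(-1,1)
    return (r@A.T+c).reshape(h,w,3)
E
python3 - <<'E'
from h import *
st=sensors.read_state();print(st)
for n in ['scene','side','wrist']:
    s=eyes.snapshot(n);cv2.imwrite(f'pics/{n}0.png',s['pixels'][:,:,::-1])
    np.save(f'{n}0.npy',np.array([s,st],dtype=object),allow_pickle=True)
    print(n,s['K'],s['k1'],s.get('xyz'),s.get('attitude'),s.get('hand_eye'),(s['z_map']>0).mean())
a=cv2.imread('pics/scene0.png');b=cv2.imread('pics/side0.png')
E
```

```text
{'t': 0.0, 'joint_positions': array([-0.1494963 ,  0.42673432,  0.07383606,  1.60661655, -0.03409583,
        1.11077361, -0.06711506]), 'qd': array([-6.43282831e-04,  3.57894563e-04,  4.95444081e-05,  1.08355145e-03,
        2.23906571e-03,  4.72126814e-04, -1.10523334e-03]), 'effort': array([ 7.16691302e-04, -9.49842310e+01,  3.76242042e+00, -4.63523841e+01,
        1.94300286e-02,  1.01335210e-02,  2.85131875e-06]), 'tool_pos': array([ 6.74553253e+02, -2.65032608e-02,  1.97504416e+02]), 'ee_rot': array([-3.14032311e+00,  9.22457965e-05,  1.57076104e+00]), 'contact_force': array([-0.27380236, -0.10679047, -0.1056377 ]), 'torque': array([0.02115116, 0.01976929, 0.01880356]), 'finger_gap': 85.49936611912571}
scene [[381.68603505   0.         254.37654798]
 [  0.         381.68603505 187.94430902]
 [  0.           0.           1.        ]] -0.05950671796954334 [ 803.37460984 -509.46645766  805.82282014] [-2.51684166 -0.01417789  0.480603  ] None 0.99615478515625
side [[401.13170625   0.         257.63479761]
 [  0.         401.13170625 185.24888989]
 [  0.           0.           1.        ]] -0.06856049331336281 [ 36.07158843 539.08576367 606.48945435] [-2.18812112e+00 -1.48908487e-03 -2.40385533e+00] None 0.9960683186848959
wrist [[322.73538734   0.         253.49975139]
 [  0.         322.73538734 190.18222544]
 [  0.           0.           1.        ]] -0.02045321174972722 None None [[ 7.26494371e-04 -9.60673309e-01 -2.77680148e-01  7.07877005e+01]
 [ 9.99999523e-01  5.16604967e-04  8.29030891e-04 -6.46368063e-01]
 [-6.52976906e-04 -2.77680618e-01  9.60673226e-01 -1.75537544e+02]
 [ 0.00000000e+00  0.00000000e+00  0.00000000e+00  1.00000000e+00]] 0.9959513346354166
```

View pics/scene0.png

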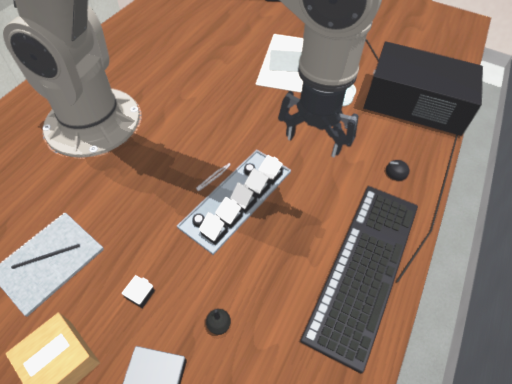

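View pics/side0.png

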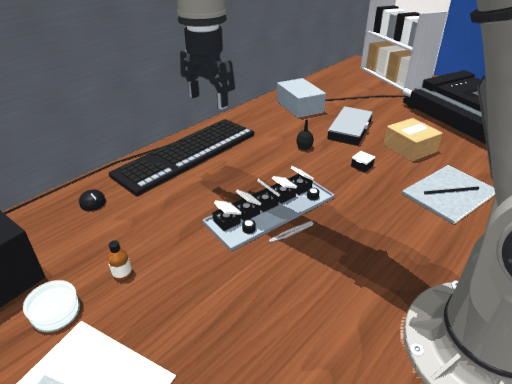

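```bash
python3 - <<'E'
from h import *
for n in ['scene','side']:
    s,st=np.load(f'{n}0.npy',allow_pickle=True);P=cloud(s,st);px=s['pixels'].astype(int)
    hsv=cv2.cvtColor(s['pixels'],cv2.COLOR_RGB2HSV)
    # tray: greyish low saturation, low z
    box=(slice(140,260),slice(170,300)) if n=='scene' else (slice(160,255),slice(195,345))
    roi=np.zeros(P.shape[:2],bool);roi[box]=1
    t=roi&(P[...,2]>-6)&(P[...,2]<16)&(hsv[...,1]<80)&(px.min(2)>90)
    m=t.astype(np.uint8);k,l,stt,c=cv2.connectedComponentsWithStats(m);i=1+stt[1:,4].argmax()
    print(n,'tray comps',stt[1:,4])
    u=roi&(((P[...,2]>-6)&(hsv[...,1]<80)))
    q=P[l==i];print('z',np.percentile(q[:,2],[5,50,95]))
    w=roi&(P[...,2]>25)&(px.min(2)>150)
    # whole footprint: all low-sat pixels in comp incl. boxes
    for mask,nm in ((t,'tray'),):
        r=cv2.minAreaRect(P[mask][:,:2].astype(np.float32));print(nm,r)
    k,l,stt,c=cv2.connectedComponentsWithStats(w.astype(np.uint8),connectivity=4)
    for j in range(1,k):
        if stt[j,4]<25: continue
        Q=P[l==j];m=Q.mean(0);U,S,V=np.linalg.svd(Q-m,full_matrices=False);nn=V[2]*np.sign(V[2,2])
        print('white',c[j].round(),stt[j,4],m.round(1),'n',nn.round(2),'z',Q[:,2].min().round(),Q[:,2].max().round())
s,st=np.load('scene0.npy',allow_pickle=True);a=s['pixels'][140:260,165:305,::-1]
b,_=np.load('side0.npy',allow_pickle=True);b=b['pixels'][155:250,195:345,::-1]
a=cv2.resize(a,(560,480),interpolation=2)
b=cv2.resize(b,None,fx=4,fy=4,interpolation=2);cv2.imwrite('pics/sidecrop.png',b)
E
```

```text
scene tray comps [2331    1    1    2    1    2  221    1    1    1    5    1    2    3
    3    4    2    1    2]
z [ 0.33363571  3.44923722 10.61845784]
tray ((497.8719482421875, -26.80633544921875), (330.82440185546875, 165.32177734375), 79.61869049072266)
white [240. 197.] 1821 [542.5 -57.5  49.6] n [-0.89  0.16  0.43] z 25.0 806.0
side tray comps [   7    3    2 2233   14    3    1    3    5    1    1    5    2    2
    4    2   19    3    1    1  249]
z [ 1.0720153   3.32237699 10.34924246]
tray ((529.60546875, -51.38584899902344), (334.6072082519531, 227.8353271484375), 77.80986785888672)
white [301. 173.] 77 [ 515.5 -151.9   52.9] n [-0.13 -0.56  0.82] z 33.0 63.0
white [284. 182.] 149 [525.  -94.1  50.1] n [ 0.08 -0.61  0.78] z 25.0 606.0
white [268. 187.] 58 [532.2 -43.2  58.6] n [-0.14 -0.74  0.66] z 31.0 68.0
white [248. 197.] 131 [546.6   9.7  51.4] n [-0.14 -0.57  0.81] z 26.0 63.0
white [227. 207.] 207 [558.3  65.4  47.4] n [-0.11 -0.47  0.87] z 25.0 59.0
```

View pics/sidecrop.png

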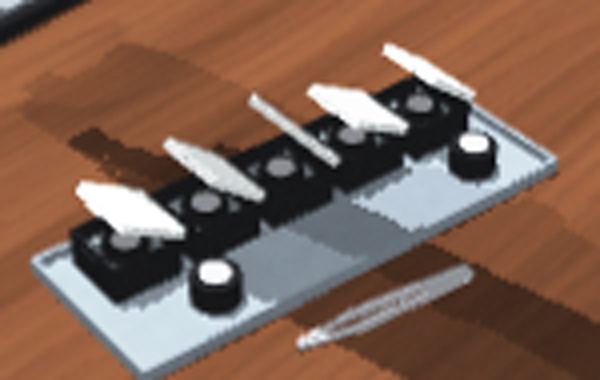

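View pics/wrist0.png

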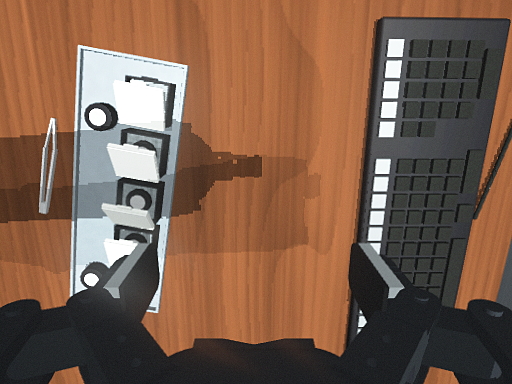

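```bash
python3 - <<'E'
from h import *
for n,box in (('scene',(slice(140,260),slice(170,300))),('side',(slice(160,255),slice(195,345))),('wrist',(slice(30,325),slice(60,200)))):
    s,st=np.load(f'{n}0.npy',allow_pickle=True);P=cloud(s,st);px=s['pixels'].astype(int)
    roi=np.zeros(P.shape[:2],np.uint8);roi[box]=1
    g=(px[...,2]>=px[...,0]-2)&(px.max(2)>70)&(P[...,2]<20)&(P[...,2]>-8)
    m=cv2.morphologyEx((g&(roi>0)).astype(np.uint8),cv2.MORPH_OPEN,np.ones((2,2)))
    k,l,stt,c=cv2.connectedComponentsWithStats(m);i=1+stt[1:,4].argmax()
    v,u=np.nonzero(l==i)
    X=toplane(s,np.c_[u,v],10,st)[:,:2].astype(np.float32)
    r=cv2.minAreaRect(X);bp=cv2.boxPoints(r)
    d=bp[[np.argmax(bp@[.19,.98])]]
    print(n,stt[i],np.round(r[0],1),np.round(r[1],1),round(r[2],2))
    h=cv2.convexHull(np.c_[u,v].astype(np.int32));q=cv2.approxPolyDP(h,6,True)[:,0]
    Y=toplane(s,q,10,st)[:,:2];print(q.tolist(),Y.round(0).tolist(),np.linalg.norm(Y-np.roll(Y,1,0),axis=1).round())
E
```

```text
scene [ 179  152  112  103 2185] [524.5 -42.9] [311.7 117.9] 79.31
[[290, 171], [214, 254], [179, 228], [256, 152]] [[606.0, 99.0], [553.0, -204.0], [444.0, -185.0], [495.0, 115.0]] [112. 307. 111. 304.]
side [ 204  183  131   69 2247] [510.1 -35.9] [313.5 122.2] 79.35
[[334, 195], [233, 251], [204, 223], [314, 183]] [[432.0, -181.0], [479.0, 127.0], [591.0, 108.0], [499.0, -189.0]] [ 68. 311. 114. 312.]
wrist [   71    46   119   268 12119] [520.2 -40.5] [312.  117.9] 79.51
[[189, 67], [158, 313], [71, 297], [79, 46]] [[606.0, 101.0], [548.0, -203.0], [435.0, -180.0], [491.0, 123.0]] [116. 310. 115. 308.]
```

Both views agree: hinges are on the −y (robot's right) side and free edges rise towards +y. The tray centre is about (521, −41) and yaw about −0.185. In the side crop the row runs from (430,90) to (125,240), lid 1 at the right, and the mounts stand in the lane. I'm closing the fingers and going to just before row_start.

```bash
python3 -m pendant '[[0,[-0.032,-0.042,0],[0,0,-0.037]],[0,[-0.032,-0.042,0],[0,0,-0.037]],[0,[-0.032,-0.042,0],[0,0,-0.037]],[0,[-0.032,-0.042,0],[0,0,-0.037]],[0,[-0.032,-0.040,0],[0,0,-0.037]]]' 20
python3 - <<'E'
from h import *
st=sensors.read_state();s=eyes.snapshot('wrist');cv2.imwrite('pics/w1.png',s['pixels'][:,:,::-1]);np.save('w1.npy',np.array([s,st],dtype=object),allow_pickle=True)
print(st['tool_pos'],st['ee_rot'],st['contact_force'],st['finger_gap'])
E
```

```text
t: 0.78
tool_pos: [513.6, -209.3, 198.1]
ee_rot: [-3.141, -0.0, 1.384]
contact_force: [0.6, -0.6, 0.6]
finger_gap: 0.1
[ 513.6138132  -209.34700928  198.14750225] [-3.14147321e+00 -8.78483924e-06  1.38428379e+00] [ 0.5537505  -0.62791044  0.58013678] 0.14483228469408305
```

View pics/w1.png

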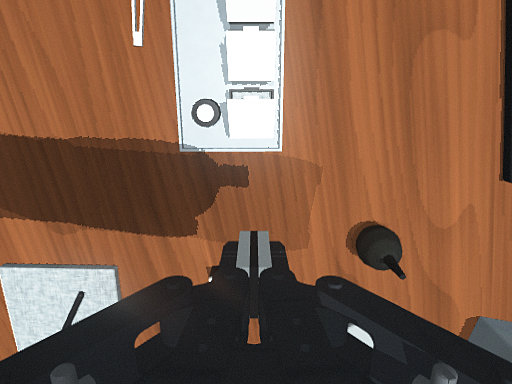

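Lid 1's hinge edge is at about (229–274, 138) and the closed fingertips at (254, 240), so they are in line with the row. I'll check with numbers, then descend.

```bash
python3 - <<'E'
from h import *
s,st=np.load('w1.npy',allow_pickle=True)
c=np.array([521.5,-41.5]);y=-.185;A=np.array([[np.cos(y),-np.sin(y)],[np.sin(y),np.cos(y)]])
f=lambda uv,z:((toplane(s,uv,z,st)[:,:2]-c)@A).round(1).tolist()
print('tray corners',f([[180,151],[282,150]],10),'want (-58,-156),(58,-156)')
print('lid1 hinge',f([[229,138],[274,138]],34),'want (1,-138),(47,-138)')
print('mount',f([[206,112]],19),'tcp',((st['tool_pos'][:2]-c)@A).round(1))
E
python3 -m pendant '[[0,[0,0,-0.04],[0,0,0]],[0,[0,0,-0.04],[0,0,0]],[0,[0,0,-0.04],[0,0,0]],[0,[0,0,-0.025],[0,0,0]],[0,[0,0,-0.012],[0,0,0]]]'
```

```text
tray corners [[-60.7, -154.5], [55.0, -153.5]] want (-58,-156),(58,-156)
lid1 hinge [[-3.0, -137.0], [44.2, -137.0]] want (1,-138),(47,-138)
mount [[-28.1, -111.1]] tcp [  23.1 -166.4]
t: 1.45
tool_pos: [514.3, -207.7, 39.8]
ee_rot: [-3.14, -0.0, 1.386]
contact_force: [0.6, -0.1, 0.5]
finger_gap: -0.0
```

```bash
python3 -m pendant '[[0,[0,0,-0.0035],[0,0,0]],[0,[0.0011,0.0059,0],[0,0,0]],[0,[0.0011,0.0059,0],[0,0,0]],[0,[0.0011,0.0059,0],[0,0,0]],[0,[0.0011,0.0059,0],[0,0,0]]]'
python3 -m pendant '[[0,[0.0011,0.0059,0],[0,0,0]],[0,[0.0011,0.0059,0],[0,0,0]]]'
```

```text
t: 2.08
tool_pos: [519.7, -183.9, 38.0]
ee_rot: [3.141, -0.0, 1.386]
contact_force: [1.1, -0.1, 0.5]
finger_gap: 0.1
t: 2.33
tool_pos: [521.7, -172.2, 37.7]
ee_rot: [3.142, -0.0, 1.386]
contact_force: [-0.3, 0.5, 0.8]
finger_gap: 0.0
```

```bash
python3 -m pendant '[[0,[0.0011,0.0059,0],[0,0,0]],[0,[0.0011,0.0059,0],[0,0,0]],[0,[0.0011,0.0059,0],[0,0,0]]]'
python3 -m pendant '[[0,[0.0011,0.0059,0],[0,0,0]],[0,[0.0011,0.0059,0],[0,0,0]]]'
```

```text
t: 2.7
tool_pos: [524.9, -154.5, 37.7]
ee_rot: [-3.142, -0.0, 1.386]
contact_force: [-0.2, 0.6, -0.3]
finger_gap: 0.2
t: 2.95
tool_pos: [527.1, -142.7, 37.7]
ee_rot: [-3.142, -0.0, 1.386]
contact_force: [-0.2, 0.5, -0.0]
finger_gap: -0.1
```

```bash
for i in 1 2; do python3 -m pendant '[[0,[0,0,-0.0007],[0,0,0]],[0,[0,0,0],[0,0,0]]]' | egrep 'pos|force'; done
```

```text
tool_pos: [527.0, -143.3, 37.0]
contact_force: [0.8, -0.7, 0.3]
tool_pos: [527.0, -143.3, 36.2]
contact_force: [-0.7, 0.0, -0.3]
```

```bash
for i in 1 2; do python3 -m pendant '[[0,[0,0,-0.0005],[0,0,0]],[0,[0,0,0],[0,0,0]]]' | egrep 'pos|force'; done
```

```text
tool_pos: [527.0, -143.2, 35.8]
contact_force: [0.4, -0.5, -0.2]
tool_pos: [527.0, -143.1, 35.3]
contact_force: [-0.1, 0.5, 1.2]
```

```bash
for i in 1 2; do python3 -m pendant '[[0,[0,0,-0.0003],[0,0,0]],[0,[0,0,0],[0,0,0]]]' | egrep 'pos|force'; done
```

```text
tool_pos: [527.1, -143.1, 35.0]
contact_force: [0.4, 0.1, -0.1]
tool_pos: [527.1, -143.1, 34.7]
contact_force: [1.2, 1.1, -0.3]
```

```bash
for i in 1 2; do python3 -m pendant '[[0,[0,0,-0.0003],[0,0,0]],[0,[0,0,0],[0,0,0]]]' | egrep 'pos|force'; done
```

```text
tool_pos: [527.1, -143.1, 34.4]
contact_force: [0.6, -0.6, -0.4]
tool_pos: [527.0, -143.1, 34.1]
contact_force: [-0.1, -0.3, -0.1]
```

```bash
python3 - <<'E'
from h import *
s=eyes.snapshot('side');cv2.imwrite('pics/s2.png',cv2.resize(s['pixels'][130:250,205:345,::-1],None,fx=5,fy=5,interpolation=2))
E
```

```text
(no output)
```

View pics/s2.png

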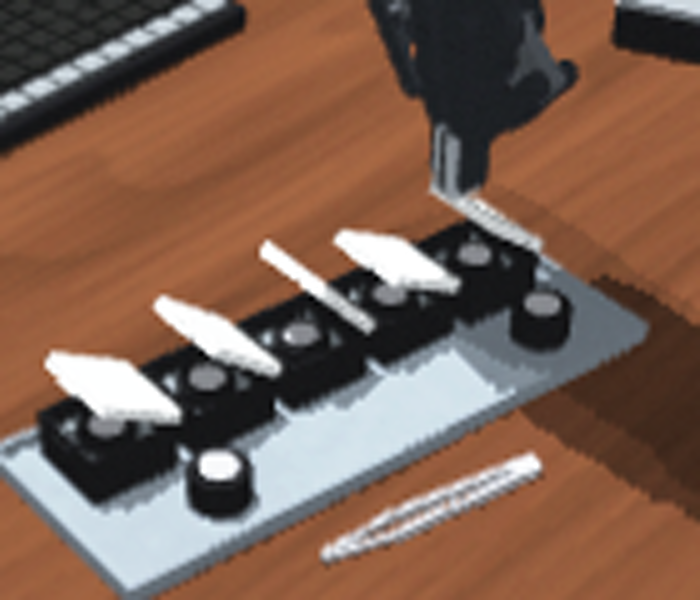

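```bash
python3 - <<'E'
from h import *
st=sensors.read_state();s=eyes.snapshot('side');P=cloud(s)
print(st['tool_pos'],st['ee_rot'],st['contact_force'])
for uv in [(294,158),(297,164),(300,166),(296,169),(302,172),(309,177),(284,182),(300,181)]: print(uv,P[uv[1],uv[0]].round(1),s['pixels'][uv[1],uv[0]])
A,c=cam(s)
def proj(X):
    q=(np.array(X)-c)@A;q=q[:2]/q[2];q=q*(1+s['k1']*q@q);return (q*s['K'][0,0]+[s['K'][0,2],s['K'][1,2]]).round(1)
print('tip',proj(st['tool_pos']))
w=eyes.snapshot('scene');Q=cloud(w);A,c=cam(w);s=w
print('scene tip',proj(st['tool_pos']))
cv2.imwrite('pics/c3.png',cv2.resize(w['pixels'][100:260,150:310,::-1],None,fx=3.7,fy=3.7,interpolation=2))
E
```

```text
[ 527.06496205 -143.14261317   34.0839962 ] [-3.14157064e+00 -2.74652267e-05  1.38565912e+00] [0.21586259 0.1922245  0.48004665]
(294, 158) [ 525.9 -131.2  101.1] [105 110 115]
(297, 164) [ 516.9 -132.7   87.2] [37 38 43]
(300, 166) [ 513.4 -140.9   79.1] [45 47 51]
(296, 169) [ 522.1 -137.1   68.4] [154 160 165]
(302, 172) [ 517.1 -156.7   52.2] [178 182 183]
(309, 177) [ 496.8 -159.5   44.9] [196 200 202]
(284, 182) [526.  -96.5  48.4] [255 255 255]
(300, 181) [ 519.7 -154.6   24.6] [137 139 144]
tip [295.1 178.7]
scene tip [217.3 223.8]
```

View pics/c3.png

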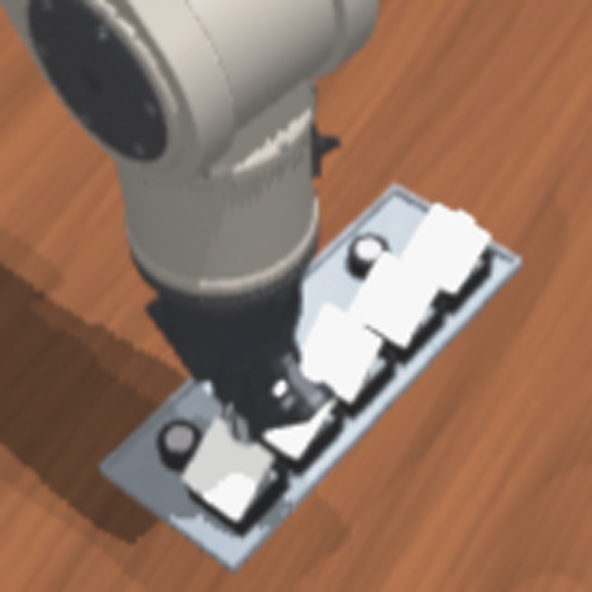

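```bash
python3 - <<'E'
from h import *
s,st0=np.load('w1.npy',allow_pickle=True);P=cloud(s,st0)
T=np.array(s['hand_eye']);
def proj(X):
    q=np.linalg.inv(T)@np.r_[X,1];q=q[:2]/q[2];q=q*(1+s['k1']*q@q);return (q*s['K'][0,0]+[s['K'][0,2],s['K'][1,2]]).round(1)
for z in(0,-15,-30,-45): print('tool z',z,proj([0,0,z]), proj([11,0,z]))
print('w1 bench z',np.median(P[180:220,300:340,2]).round(1),'finger cloud rel tool:')
for uv in[(246,234),(262,234),(262,245),(262,262)]: print(uv,P[uv[1],uv[0]].round(1)-st0['tool_pos'].round(1))
st=sensors.read_state();s2=eyes.snapshot('wrist');P=cloud(s2,st)
hs=P[...,2];print('now: tray/bench median z',np.median(P[150:260,330:400,2]).round(1), [P[v,262].round(0).tolist() for v in(225,234,245)])
cv2.imwrite('pics/w3.png',s2['pixels'][:,:,::-1])
E
```

```text
tool z 0 [254.4 223. ] [254.4 205.2]
tool z -15 [254.5 233.5] [254.5 214.3]
tool z -30 [254.6 245.8] [254.6 225.1]
tool z -45 [254.7 260.6] [254.8 238.1]
w1 bench z -0.0 finger cloud rel tool:
(246, 234) [-1.8 11.5 40.7]
(262, 234) [ 5.2  9.6 39.3]
(262, 245) [ 5.  10.4 52.4]
(262, 262) [ 4.7 10.4 66.8]
now: tray/bench median z -0.1 [[531.0, -149.0, 25.0], [532.0, -133.0, 75.0], [532.0, -133.0, 86.0]]
```

View pics/w3.png

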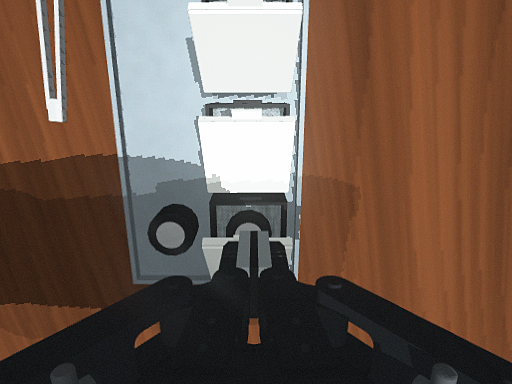

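```bash
python3 - <<'E'
from h import *
for n,box in (('side0',(slice(0,115),slice(170,245))),('scene0',(slice(80,160),slice(270,370)))):
    s,st=np.load(n+'.npy',allow_pickle=True);P=cloud(s,st);Q=P[box].reshape(-1,3)
    Q=Q[(np.linalg.norm(Q[:,:2]-[675,0],axis=1)<75)&(Q[:,2]>140)&(Q[:,2]<340)]
    print(n,len(Q),'min z',np.sort(Q[:,2])[:5].round(1))
    for z in range(200,320,10):
        q=Q[(Q[:,2]>=z)&(Q[:,2]<z+10)]
        if len(q)>3: print(z,len(q),q[:,:2].min(0).round(),q[:,:2].max(0).round())
s=eyes.snapshot('side');P=cloud(s);Q=P[100:180,260:330].reshape(-1,3);px=s['pixels'][100:180,260:330].reshape(-1,3)
Q=Q[(np.linalg.norm(Q[:,:2]-[527,-143],axis=1)<60)&(Q[:,2]>30)&(Q[:,2]<190)]
for z in range(50,180,10):
    q=Q[(Q[:,2]>=z)&(Q[:,2]<z+10)]
    if len(q)>2: print('now',z,len(q),q[:,:2].min(0).round(),q[:,:2].max(0).round())
E
```

```text
side0 1432 min z [244.4 244.6 245.  245.1 245.3]
240 33 [622. -10.] [724.  12.]
250 82 [616. -11.] [731.  14.]
260 85 [618. -10.] [730.  12.]
270 89 [617. -11.] [725.  12.]
280 77 [615. -12.] [745.  13.]
290 157 [600. -13.] [748.  14.]
300 192 [601. -13.] [745.  18.]
310 237 [602. -13.] [746.  18.]
scene0 1577 min z [243.9 244.8 245.2 245.7 245.7]
240 20 [628. -12.] [726.  12.]
250 64 [621. -12.] [733.  11.]
260 62 [620. -12.] [733.  11.]
270 56 [621. -12.] [733.   4.]
280 63 [608. -14.] [743.   9.]
290 257 [603. -15.] [749.  12.]
300 250 [604. -18.] [749.  14.]
310 228 [605. -19.] [747.  16.]
now 50 39 [ 497. -158.] [552. -87.]
now 60 21 [ 500. -147.] [ 530. -133.]
now 70 32 [ 512. -143.] [ 540. -130.]
now 80 39 [ 512. -147.] [ 541. -129.]
now 90 44 [ 511. -148.] [ 540. -130.]
now 100 28 [ 514. -140.] [ 541. -129.]
now 110 77 [ 493. -150.] [ 560. -125.]
now 120 83 [ 488. -150.] [ 567. -124.]
now 130 115 [ 476. -157.] [ 580. -122.]
now 140 122 [ 470. -150.] [ 585. -119.]
now 150 134 [ 468. -149.] [ 587. -119.]
now 160 138 [ 468. -154.] [ 584. -119.]
now 170 136 [ 484. -146.] [ 564. -120.]
```

The checks disagree. With the fingers open, both fixed cameras put the lowest finger point at z = 244, where the reported TCP implies 211. The real tips are therefore about 33 mm above the reported TCP. The pass just made ran above the lids: the side crop shows lid 1 still open under the tip at (465,190), and no force was felt. I'll go back to the start and redo it with the correction, so a reported z of about 2 puts the tips at 35.

```bash
python3 -m pendant '[[0,[0,0,0.008],[0,0,0]],[0,[-0.0062,-0.033,0],[0,0,0]],[0,[-0.0062,-0.033,0],[0,0,0]],[0,[0,0,-0.020],[0,0,0]],[0,[0,0,-0.016],[0,0,0]]]'
python3 - <<'E'
from h import *
s=eyes.snapshot('scene');st=sensors.read_state();P=cloud(s);c=st['tool_pos']
m=(np.linalg.norm(P[...,:2]-c[:2],axis=2)<22)&(P[...,2]>15)
print(c,st['contact_force'],'tip z',np.sort(P[m][:,2])[:8].round(1))
E
```

```text
t: 5.82
tool_pos: [514.7, -209.3, 5.9]
ee_rot: [3.141, -0.0, 1.385]
contact_force: [0.3, -0.4, -0.4]
finger_gap: -0.0
[ 513.73191573 -208.5103563     3.895803  ] [-1.8926933   1.14805821 -2.55599852] tip z [37.7 39.5 43.6 44.8 45.8 47.4 47.6 48.3]
```

```bash
python3 -m pendant '[[0,[0.0011,0.0059,0],[0,0,0]],[0,[0.0011,0.0059,0],[0,0,0]],[0,[0.0011,0.0059,0],[0,0,0]],[0,[0.0011,0.0059,0],[0,0,0]]]'|egrep 'pos|force'
python3 -m pendant '[[0,[0.0011,0.0059,0],[0,0,0]],[0,[0.0011,0.0059,0],[0,0,0]]]'|egrep 'pos|force'
python3 -m pendant '[[0,[0.0011,0.0059,0],[0,0,0]]]'|egrep 'pos|force'
```

```text
tool_pos: [519.4, -184.9, 6.4]
contact_force: [0.2, -0.0, 0.4]
tool_pos: [521.4, -173.4, 6.2]
contact_force: [0.2, 0.2, 0.9]
tool_pos: [522.5, -167.5, 6.1]
contact_force: [0.3, -0.2, -0.7]
```

```bash
python3 -m pendant '[[0,[0.0011,0.0059,0],[0,0,0]],[0,[0.0011,0.0059,0],[0,0,0]]]'|egrep 'pos|force'
python3 -m pendant '[[0,[0.0011,0.0059,0],[0,0,0]],[0,[0.0011,0.0059,-0.001],[0,0,0]]]'|egrep 'pos|force'
python3 -m pendant '[[0,[0,0,-0.001],[0,0,0]],[0,[0,0,0],[0,0,0]]]' | egrep 'pos|force'
```

```text
tool_pos: [524.6, -155.7, 6.1]
contact_force: [-1.1, 0.9, -0.1]
tool_pos: [526.9, -143.9, 5.1]
contact_force: [0.2, -0.2, 0.8]
tool_pos: [526.7, -144.4, 4.0]
contact_force: [0.5, 0.4, -0.2]
```

```bash
python3 - <<'E'
from h import *
s=eyes.snapshot('side');cv2.imwrite('pics/s4.png',cv2.resize(s['pixels'][130:250,205:345,::-1],None,fx=5,fy=5,interpolation=2))
E
```

```text
(no output)
```

View pics/s4.png

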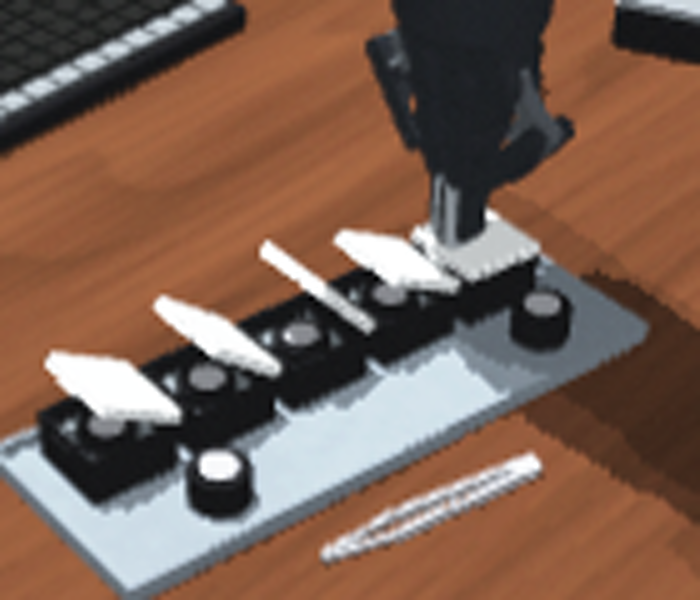

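Lid 1 is now down under the tip at (470,240), nearly shut; the others are untouched. I'll lower gently until there is contact.

```bash
for i in 1 2 3; do python3 -m pendant '[[0,[0,0,-0.0005],[0,0,0]],[0,[0,0,0],[0,0,0]]]' | egrep 'pos|force'; done
```

```text
tool_pos: [526.7, -144.4, 3.6]
contact_force: [-0.1, 1.2, -0.8]
tool_pos: [526.7, -144.2, 3.1]
contact_force: [-0.3, -0.6, -0.1]
tool_pos: [526.7, -144.2, 2.6]
contact_force: [-0.3, 0.1, 0.2]
```

```bash
for i in 1 2; do python3 -m pendant '[[0,[0,0,-0.0005],[0,0,0]],[0,[0,0,0],[0,0,0]]]' | egrep 'pos|force'; done
```

```text
tool_pos: [526.8, -144.2, 2.1]
contact_force: [-0.1, -0.3, 0.4]
tool_pos: [526.8, -144.2, 1.8]
contact_force: [-1.1, 0.8, 6.0]
```

Contact at a reported z of about 2.0 (6 N). I'm easing off 0.2 mm and wiping on.

```bash
python3 -m pendant '[[0,[0,0,0.0002],[0,0,0]],[0,[0.0009,0.0049,0],[0,0,0]]]'|egrep 'pos|force'
python3 -m pendant '[[0,[0.0009,0.0049,0],[0,0,0]],[0,[0.0009,0.0049,0],[0,0,0]]]'|egrep 'pos|force'
```

```text
tool_pos: [527.7, -139.7, 1.9]
contact_force: [-1.8, -2.7, 2.2]
tool_pos: [529.7, -129.3, 1.9]
contact_force: [-0.4, -1.8, 5.9]
```

```bash
python3 -m pendant '[[0,[0.0009,0.0049,0.0002],[0,0,0]],[0,[0.0009,0.0049,0],[0,0,0]]]'|egrep 'pos|force'
python3 -m pendant '[[0,[0.0009,0.0049,0],[0,0,0]],[0,[0.0009,0.0049,0],[0,0,0]]]'|egrep 'pos|force'
```

```text
tool_pos: [531.3, -119.3, 2.0]
contact_force: [-0.8, -1.5, 2.6]
tool_pos: [533.1, -109.6, 2.0]
contact_force: [-0.8, -2.2, 3.2]
```

```bash
for i in 1 2 3; do python3 -m pendant '[[0,[0.0009,0.0049,0],[0,0,0]],[0,[0.0009,0.0049,0],[0,0,0]]]'|egrep 'pos|force';done
```

```text
tool_pos: [534.9, -99.8, 2.0]
contact_force: [0.4, -0.4, 2.1]
tool_pos: [536.7, -89.9, 2.0]
contact_force: [0.1, -2.4, 2.9]
tool_pos: [538.5, -80.1, 1.9]
contact_force: [0.0, -1.5, 1.0]
```

```bash
for i in 1 2 3; do python3 -m pendant '[[0,[0.0009,0.0049,0],[0,0,0]],[0,[0.0009,0.0049,0],[0,0,0]]]'|egrep 'pos|force';done
```

```text
tool_pos: [540.3, -70.3, 2.0]
contact_force: [-0.9, -0.8, 0.3]
tool_pos: [542.2, -60.7, 2.0]
contact_force: [-0.1, -1.6, 2.1]
tool_pos: [543.9, -50.8, 2.0]
contact_force: [-0.8, -1.7, 2.8]
```

```bash
for i in 1 2 3 4; do python3 -m pendant '[[0,[0.0009,0.0049,0],[0,0,0]],[0,[0.0009,0.0049,0],[0,0,0]]]'|egrep 'pos|force';done
```

```text
tool_pos: [545.7, -41.0, 2.0]
contact_force: [0.4, -1.9, 2.4]
tool_pos: [547.4, -31.2, 1.9]
contact_force: [-1.1, -1.1, 1.2]
tool_pos: [549.3, -21.4, 2.0]
contact_force: [-0.9, -2.5, 4.5]
tool_pos: [551.1, -11.6, 2.0]
contact_force: [-1.0, -1.6, 2.4]
```

```bash
for i in 1 2 3 4; do python3 -m pendant '[[0,[0.0009,0.0049,0],[0,0,0]],[0,[0.0009,0.0049,0],[0,0,0]]]'|egrep 'pos|force';done
```

```text
tool_pos: [552.9, -1.8, 2.0]
contact_force: [-0.6, -1.7, 1.7]
tool_pos: [554.7, 8.0, 2.0]
contact_force: [-0.7, -1.8, 2.2]
tool_pos: [556.5, 17.8, 2.0]
contact_force: [-0.5, -1.2, 2.3]
tool_pos: [558.3, 27.7, 2.0]
contact_force: [-1.0, -0.8, 1.2]
```

```bash
for i in 1 2 3 4; do python3 -m pendant '[[0,[0.0009,0.0049,0],[0,0,0]],[0,[0.0009,0.0049,0],[0,0,0]]]'|egrep 'pos|force';done
```

```text
tool_pos: [560.1, 37.4, 2.0]
contact_force: [0.4, 0.1, 0.5]
tool_pos: [562.0, 47.2, 2.0]
contact_force: [1.1, -1.8, 2.4]
tool_pos: [563.7, 57.0, 2.0]
contact_force: [-0.1, -1.8, 2.8]
tool_pos: [565.5, 66.8, 2.0]
contact_force: [-0.7, -1.6, 1.6]
```

```bash
for i in 1 2 3 4; do python3 -m pendant '[[0,[0.0009,0.0049,0],[0,0,0]],[0,[0.0009,0.0049,0],[0,0,0]]]'|egrep 'pos|force';done
python3 -m pendant '[[0,[0.0009,0.0049,0.001],[0,0,0]],[0,[0,0,0.02],[0,0,0]],[0,[0,0,0.04],[0,0,0]],[0,[0.02,0.03,0.04],[0,0,0]],[0,[0.03,0.03,0.03],[0,0,0]]]'
python3 -m pendant '[[0,[0.04,0.02,0.03],[0,0,0]],[0,[0.04,0.02,0.02],[0,0,0]],[0,[0,0,0],[0,0,0]]]'
python3 - <<'E'
from h import *
c0=np.array([521.5,-41.5]);y=-.185;A=np.array([[np.cos(y),-np.sin(y)],[np.sin(y),np.cos(y)]])
ims=[]
for n,box in (('scene',(slice(130,270),slice(165,305))),('side',(slice(150,260),slice(195,345)))):
    s=eyes.snapshot(n);P=cloud(s);px=s['pixels'].astype(int);ims.append(cv2.resize(s['pixels'][box][:,:,::-1],(400,400),interpolation=2))
    T=(P[...,:2]-c0)@A
    for k in range(5):
        m=(abs(T[...,0]-22)<16)&(abs(T[...,1]-(-112+56*k))<18)&(px.min(2)>140)&(P[...,2]>20)&(P[...,2]<100)
        if m.sum()<10: print(n,k+1,'few',m.sum());continue
        a,b=np.polyfit(T[...,1][m],P[...,2][m],1);print(n,'lid',k+1,m.sum(),'z',P[...,2][m].mean().round(1),'slope',a.round(3),'max',P[...,2][m].max().round(1))
    roi=np.zeros(P.shape[:2],bool);roi[(slice(140,260),slice(170,300)) if n=='scene' else (slice(160,255),slice(195,345))]=1
    g=roi&(px[...,2]>=px[...,0]-2)&(px.max(2)>70)&(P[...,2]<20)&(P[...,2]>-8)
    k,l,stt,c=cv2.connectedComponentsWithStats(cv2.morphologyEx(g.astype(np.uint8),cv2.MORPH_OPEN,np.ones((2,2))));i=1+stt[1:,4].argmax();v,u=np.nonzero(l==i)
    print(n,'tray',cv2.minAreaRect(toplane(s,np.c_[u,v],10)[:,:2].astype(np.float32)))
cv2.imwrite('pics/fin.png',np.hstack(ims))
E
```

```text
tool_pos: [567.3, 76.7, 2.0]
contact_force: [0.3, -0.2, 1.4]
tool_pos: [569.1, 86.5, 2.0]
contact_force: [-1.0, -1.7, 1.4]
tool_pos: [570.9, 96.3, 2.0]
contact_force: [1.0, 0.1, 0.3]
tool_pos: [572.7, 106.1, 2.0]
contact_force: [-0.3, -0.8, 0.6]
t: 15.92
tool_pos: [624.2, 171.4, 135.3]
ee_rot: [3.141, -0.001, 1.385]
contact_force: [0.1, 0.0, -0.3]
finger_gap: -0.1
t: 16.3
tool_pos: [705.9, 212.7, 184.0]
ee_rot: [3.139, -0.002, 1.387]
contact_force: [0.0, -0.7, -0.6]
finger_gap: -0.1
scene lid 1 188 z 34.7 slope -0.001 max 38.5
scene lid 2 170 z 34.9 slope -0.003 max 38.8
scene lid 3 157 z 35.0 slope -0.005 max 38.1
scene lid 4 147 z 35.2 slope -0.003 max 39.5
scene lid 5 138 z 35.1 slope 0.009 max 40.2
scene tray ((524.5420532226562, -42.04576110839844), (313.34661865234375, 117.65372467041016), 79.30626678466797)
side lid 1 105 z 35.2 slope -0.009 max 38.4
side lid 2 110 z 35.0 slope -0.015 max 37.7
side lid 3 118 z 35.1 slope 0.008 max 37.7
side lid 4 126 z 35.0 slope -0.004 max 37.3
side lid 5 137 z 35.0 slope 0.007 max 37.0
side tray ((509.4752197265625, -35.14656066894531), (314.9060363769531, 122.13433837890625), 79.05009460449219)
```

View pics/fin.png

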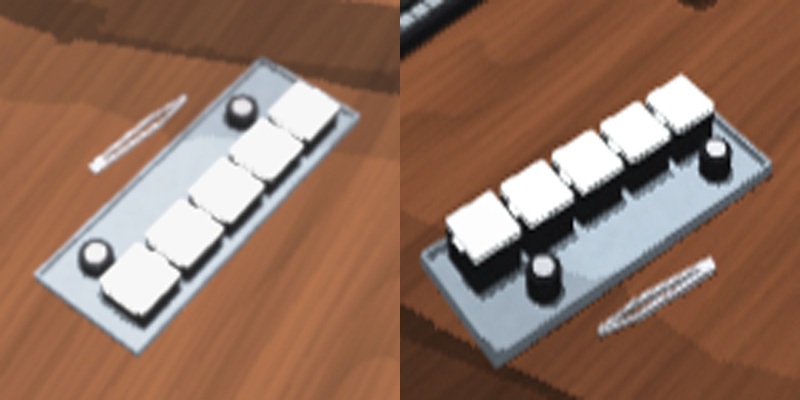

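Both views show all five lids flat and shut, with tops at z = 35. The mounts and tweezers are in place and the tray has moved less than 1 mm. I'm handing the job in.

```bash
python3 -c "
from cell import ticket;print(ticket.finish_job())"
```

```text
the job is handed in; nothing more can be done
None
```

All five lids are shut, wiped in order from the hinge end (lid 1, on the robot's right) to lid 5 with the fingers closed. I handed the job in at about 16.5 s.

**Force:** The sweep mostly ran at 1–3 N, and the highest reading was 6 N, once at first touch and once just after.

**Tip height disagreed:** The real fingertips sit about 33 mm above the reported TCP; both fixed cameras showed it and first contact confirmed it. My first pass over lid 1 therefore ran in the air above it. I caught this in the side picture, went back to the start and redid the wipe with the corrected height.

**Last checks:**
- **Lids:** Tops measure 34.7–35.2 mm in both views, with slopes within 0.015, which is about the measurement noise.
- **Tray:** The scene camera shows a shift under 1 mm and a turn under 0.01 rad.
- **Bystanders:** The mounts and tweezers look unmoved. I did not re-measure the spare box, dropper and blower; no contact force showed away from the lids.
- **Tray centre:** The side camera's estimate differed from the other two by 10–15 mm, both before and after. The boxes hide one tray edge from it, so I did not use it.

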